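# Load a test coupon carrier under the spring clip

### The job

Load the coupon carrier into the measuring fixture without gripping or lifting anything: with one fingertip press the spring clip's long plate right down so that its foot rises, and keep it down while the other fingertip pushes the carrier along its channel, under the foot, fully home against the end stop. Only then let the plate up, so that the foot clamps the carrier, and move clear. Leave the other things on the bench alone.

Things in the scene. Friction and masses are not known exactly. Their poses are not given: they have to be found in the camera images.
- fixture: Measuring fixture, fixed: dark steel base plate 250 (x) x 140 (y) mm on feet, x -145 to +105 mm; its top (the bed) 20 mm above the bench. Origin on the bench; z up, x the pushing direction. A straight channel along x, centred on y = -30 mm, 47 mm wide, lies between two steel guide rails 6 mm wide and 4 mm high (x -100 to +80 mm) and ends at the end stop.
- end_stop (a point): Foot of the face of the steel end stop, on the channel's centre line at bed height; fixture x +80, y -30 mm. The stop is 12 mm high and 56 mm wide. The carrier is home when its nose touches it, its origin then at fixture x = +45 mm.
- carrier: Coupon carrier in the channel's open end: aluminium plate 70 (x) x 44 (y) x 8 mm, 80 to 170 g, grey test coupon inlaid on top. Origin: centre of the underside; x points to the stop: nose at x +35 mm, rear at -35 mm. Starts with its nose 15 to 45 mm short of the clip's foot and has to go 60 to 90 mm. It cannot pass under the foot while the clip is shut.
- lip (a point): Middle of the rear face of the carrier's upright lip (carrier x -35 mm, 15 mm above its underside), where it is pushed. The lip is 44 mm wide, 6 mm thick, its top 22 mm above the underside (42 mm above the bench).
- clip (a joint): Turn of the spring clip, a see-saw, about its hinge, rad. 0: shut, foot 2 mm above the bed. About 0.13: foot resting on the carrier. Above 0.18 the foot clears the carrier; above 0.22 it counts as held down. 0.35: pressed right down on its limit, plate level, foot 17 mm above the bed. The spring shuts it: 3.5 N at the plate's middle to start, 7 N fully down.
- press_plate (a point): Middle of the top of the clip's press plate: flat steel, 180 mm along fixture x (-119 to +61 mm), 34 mm across (y +18 to +52 mm), alongside the channel, its middle 65 mm from the channel's. A fingertip can slide along it pressing. Pressed down it is level, top 26 mm above the bench (6 mm above the bed); shut it slopes up from the hinge by 0.35 rad and this point is 9 mm higher.
- clip_hinge (a point): Middle of the clip's hinge pin, which lies along fixture x at y +10 mm, 26 mm above the bench, on two posts 12 mm high (above the bed) at fixture x -126 and +69 mm.
- clip_foot (a point): Underside of the clip's foot, a steel round 12 mm thick, 20 mm long (fixture x +35 to +55 mm), over the channel at y -35 mm on an arm from the hinge. The arm's top is about 45 mm above the bench when shut, about 65 mm when raised.
- gauge_pin: Bystander: loose upright steel pin, 16 mm diameter, 24 mm high, standing on the fixture's far corner (fixture x about +85, y about +55 mm). Origin: centre of its underside.
- screwdriver: Bystander: screwdriver with a black handle lying on the bench on the +y side of the fixture, along x, about 200 mm long.
- cutters: Bystander: small side cutters, about 105 mm long and 12 mm high, lying on the -y side of the fixture. Origin: on the bench, near the rivet.
- pellet_jar: Bystander: clear jar with a black lid, 64 mm diameter, 85 mm high, on the +y side of the fixture. Origin: centre of its underside.
- spacer: Bystander: steel ring, 44 mm diameter, 16 mm high, flat on the bench on the +y side of the fixture. Origin: centre of its underside.
- spare_carrier: Bystander: a second carrier of the same make, lying on the bench on the -y side of the fixture.
- scrap_tray: Bystander: empty black tray 110 x 150 x 35 mm on the bench to the robot's right. Origin: centre of its underside.

How it is judged:
On the way, in this order (a step that is already met when the one before it is completed fails the run):
1. the clip's plate is held down (clip above 0.22 rad) while the carrier's nose is still short of the foot (value of joint clip above 0.22 rad and x of carrier in the frame of fixture below 0 m), for 0.1 s.
2. with the plate still held down, the carrier reaches the end stop (within 3 mm) (value of joint clip above 0.22 rad and x of carrier in the frame of fixture above 0.042 m), for 0.1 s.
At the end, for the whole second after the job is handed in: The carrier lies flat in the channel, at rest, its nose within 3 mm of the end stop, with the clip let up and its foot resting on the carrier (clip between 0.10 and 0.17 rad) (x of carrier in the frame of fixture between 0.042 and 0.048 m and y of carrier in the frame of fixture between -0.034 and -0.026 m and z of carrier in the frame of fixture between 0.017 and 0.023 m and angle between the x axis of carrier and the x axis of fixture, either way round below 0.1 rad and angle between carrier's own z axis and vertical below 0.05 rad and value of joint clip between 0.1 and 0.17 rad and linear speed of carrier below 0.01 m/s); the robot touches nothing.
It fails at once if the carrier is lifted (more than 8 mm) or tipped (more than 0.2 rad) (z of carrier in the frame of fixture above 0.028 m or angle between carrier's own z axis and vertical above 0.2 rad).
It fails at once if the clip is let down on the carrier (below 0.17 rad) while it is under the foot but still more than 8 mm short of home (x of carrier in the frame of fixture between 0.005 and 0.037 m and value of joint clip below 0.17 rad).
It fails at once if another thing on the bench is moved by more than 20 mm (distance of any of gauge_pin, screwdriver, cutters, pellet_jar, spacer, spare_carrier, scrap_tray from where it was at the start of the episode above 0.02 m).
It also fails if it takes over 42 s, if anything falls off the work surface, if the arm or the gripper's body presses on something with over 40 N, if the wrist force passes 120 N, or if a joint passes its speed limit or range.

### The arm

A 6-joint arm with a two-finger parallel gripper is mounted at the origin on the work surface. World frame = base frame: x ahead of the robot, y to its left, z up, the work surface at z = 0. Lengths are in m, angles in rad, forces in N, time in s.
With the tool pointing down it reaches from about 0.35 to 0.975 m from the base axis. Payload 7.1 kg.
Tool frame: the origin (TCP) lies between the finger pads; the fingertips stand 8 mm ahead of it and the grasp point (between the pads) lies 11 mm behind it (tip_extent is the z of the fingertips in the tool frame, in m); z points along the fingers, y is the direction in which the jaws open and shut (so a half turn about z gives the same grasp; the last joint's range is limited). The gripper opens to 88 mm and grips with 3 to 60 N. Pads are 20 mm wide; open, the fingers measure 115 mm over their backs; the gripper's body (75 mm by 178 mm) begins 61 mm behind the grasp point.
Start: joints at [-1.331, 0.423, 1.63, -0, 1.089, -0.019], TCP at [0.16, -0.604, 0.231] pointing down, gripper open.
Joint ranges: [-3, 3], [-0.9, 2.11], [0.09, 2.58], [-1.31, 4.45], [0.11, 2.69], [-2.54, 2.54]. Speed limits (rad/s): [2.39, 2.39, 3.01, 3.14, 3.14, 3.14].

### API

Orientations are given as [roll, pitch, yaw] about the fixed x, y, z axes, in that order (R = Rz(yaw) Ry(pitch) Rx(roll)).
In Python, from bench import read_state, snapshot, camera_params, hand_in, find_in, regions_of, tip_extent gives the robot as it stands.
- The arm moves only by the shell command python3 -m crank 'ROWS' [FORCE]. ROWS is JSON, a list of rows, each a list of 3 entries, a list of its own where there are three numbers: the shift along the tool's x, y, z in cm, then the turn about the tool's z in degrees, then the opening in per cent of the stroke, from 0 (shut) to 100 (fully open). In form: [[[tx, ty, tz], spin, fingers], ...]. A call has 1 to 20 rows; each row is the pose to reach, as a shift and turn from the pose measured when the call began, along the tool's axes at that moment; what a row does not reach only later rows make up. A row lasts 1/10 s, in which the tool goes at most 50 mm and 8.59 degrees, less where a joint would pass 70% of its speed; a pose out of reach is approached as far as the arm can. A call with a gripper value outside its range is refused whole. The fingers move at their own pace and stop on an object; FORCE is the grip in N (left out, the last holds). Time passes only in rows, so rows that repeat a pose let the fingers close. It gives the time, the measured TCP pose, the force and the opening at its end, in the units of the state.
- read_state(): the state, without advancing time (a new reading comes with each control period).
- snapshot(name): name is "scene" or "side" or "wrist"; returns (picture, depth): 420x560x3 uint8, blue, green, red; 420x560 float32, m along the optical axis (not along the pixel's ray), 0 where there is no reading.
- camera_params(name): a dict with "fov_y" (degrees; the focal length in pixels is half the picture's height over the tangent of half this angle, whatever the lens; pixels are square), "cx", "cy" (the principal point, pixels), "world_to_cam" (4x4, takes a point from world to camera coordinates). Camera axes: x right, y up, looking along -z (the intrinsics and any distortion apply to the point x, -y, -z); pixel columns grow to the right and rows downward; lengths in m; the calibration is good to about 2 mm. A picture is of the moment at which its call begins: read the wrist's pose just before it. camera_params takes no time and is no camera call; for the wrist camera it gives the pose at the moment of the call.
- hand_in(): hands the job in, once; it reports no verdict.
Trained networks look in the newest picture that a camera, given by its name, has taken for a name from the list of things; names that differ only in an ending like _2 or _b are one class to them, and where a whole thing is asked for, a point or a joint stands for the part that bears it (a point fixed in the world has none). Each returns a list of dicts, best first, with "conf" (0 to 1); they miss things now and then, are a little off and sometimes report something else, mostly with a low value. They report only what shows in the picture. A call takes as long as a camera call.
- find_in(camera, target): "location" ([column, row] as shares, 0 to 1, of the picture: columns of its width, rows of its height, amid what is visible of it).
- regions_of(camera, target): "mask" (420x560 bool, what is visible of it) and "location" ([column, row] as shares, 0 to 1, of the picture: columns of its width, rows of its height, amid what is visible of it).
The state is a dict: "clock": time; "q": joint angles; "dq": joint speeds; "tau": joint torques, N m; "tool_pos": TCP position; "tcp_rot": TCP orientation; "force": force on the tool from outside, world axes, zero at the start; "ft_torque": the same for the moment, N m; "grip_width": opening from 0.0 (shut) to 1.0 (fully open).
Only numpy, scipy, OpenCV 4.12 (cv2) and the standard library are available. Lean on these libraries where they do the work, as an engineer would, in place of code of your own. Each camera call takes 0.05 s, during which the arm holds its last target. There are 200 camera calls.

## Working session

There is one attempt and no reset: what is moved stays moved. The work goes in short steps, Python scripts to look and compute and a shell command to move; the robot and the scene stay as the last step left them, time stands still between calls to the robot, and variables do not carry over. Pictures are saved under pics/ and viewed, about 8 in all and at most 12, crops included, and the job is handed in when it is done.

```bash
mkdir -p pics; ls; cat > h.py <<'E'
import numpy as np, cv2
from bench import *
def K(c):
    p=camera_params(c); f=210/np.tan(np.radians(p["fov_y"])/2); return p,f
def back(c,u,v,d):
    p,f=K(c); P=np.stack([(u-p["cx"])/f*d,-(v-p["cy"])/f*d,-d,np.ones_like(d)],-1)
    return (P@np.linalg.inv(p["world_to_cam"]).T)[...,:3]
def proj(c,P):
    p,f=K(c); q=np.c_[P,np.ones(len(P))]@p["world_to_cam"].T
    return np.c_[p["cx"]-f*q[:,0]/q[:,2],p["cy"]+f*q[:,1]/q[:,2]]
def cloud(c,depth,mask):
    v,u=np.nonzero(mask&(depth>0)); return back(c,u.astype(float),v.astype(float),depth[v,u])
E
python3 - <<'E'
from h import *
np.set_printoptions(precision=4,suppress=True)
print(read_state(),tip_extent)
for c in("scene","side"):
    im,d=snapshot(c); cv2.imwrite(f"pics/{c}0.png",im); p=camera_params(c); print(c,p)
    for t in("fixture","carrier","clip","gauge_pin","end_stop","lip","clip_hinge","clip_foot"):
        for r in regions_of(c,t)[:2]:
            C=cloud(c,d,r["mask"]); 
            if len(C): print(t,round(r["conf"],2),np.array(r["location"])*[560,420],len(C),np.median(C,0),np.percentile(C,2,axis=0),np.percentile(C,98,axis=0))
E
```

```text
pics
{'clock': 0.0, 'q': array([-1.331 ,  0.4238,  1.6307, -0.    ,  1.0886, -0.019 ]), 'dq': array([-0.0008, -0.0009,  0.    , -0.0012,  0.0001, -0.0006]), 'tau': array([  0.0016, -54.4625, -27.367 ,   0.0643,   0.0228,  -0.0001]), 'tool_pos': array([ 0.1598, -0.6036,  0.2299]), 'tcp_rot': array([-3.14  , -0.    ,  0.2588]), 'force': array([-0.2728, -0.9101,  0.5626]), 'ft_torque': array([0.0348, 0.0274, 0.0329]), 'grip_width': 0.9998289003955179} 0.008
scene {'fov_y': 47.231032671539865, 'cx': 275.371335758565, 'cy': 204.85740193087685, 'world_to_cam': array([[ 0.186 ,  0.9825,  0.0085, -0.0168],
       [-0.8101,  0.1485,  0.5671,  0.4557],
       [ 0.556 , -0.1124,  0.8236, -1.616 ],
       [ 0.    ,  0.    ,  0.    ,  1.    ]])}
fixture 0.83 [262.92  223.608] 4059 [ 0.6098 -0.1297  0.0224] [ 0.464  -0.2196  0.0036] [ 0.7117 -0.0549  0.0455]
clip 0.7 [266.896 212.898] 903 [ 0.5924 -0.1086  0.0367] [ 0.4852 -0.1534  0.028 ] [ 0.662  -0.0744  0.0478]
gauge_pin 0.44 [264.488 223.02 ] 3871 [ 0.6144 -0.1294  0.0225] [ 0.4674 -0.2177  0.0114] [ 0.7126 -0.0554  0.0455]
end_stop 0.71 [258
[... 1029 characters left out ...]
827 0.0361 0.0257]
gauge_pin 0.5 [279.384 226.38 ] 766 [ 0.5722 -0.112   0.0344] [ 0.4804 -0.1579  0.0267] [ 0.6567 -0.0754  0.0449]
gauge_pin 0.46 [309.792 217.812] 41 [ 0.6659 -0.06    0.0335] [ 0.6587 -0.064   0.0215] [ 0.6726 -0.0527  0.0448]
end_stop 0.85 [285.88  233.688] 2954 [ 0.575  -0.1519  0.0203] [ 0.4562 -0.2278  0.0057] [ 0.7012 -0.072   0.0437]
lip 0.65 [280.28 243.18] 326 [ 0.5702 -0.1734  0.0276] [ 0.5354 -0.1973  0.0217] [ 0.6071 -0.1416  0.0418]
clip_hinge 0.95 [281.008 237.72 ] 2934 [ 0.5721 -0.1514  0.0203] [ 0.4586 -0.2274  0.0061] [ 0.7012 -0.0717  0.0437]
clip_foot 0.89 [283.08  224.112] 727 [ 0.5741 -0.1119  0.0341] [ 0.4781 -0.158   0.0255] [ 0.6544 -0.0762  0.0449]
```

```bash
python3 - <<'E'
import cv2,numpy as np
a=cv2.imread("pics/scene0.png")[150:300,180:350];b=cv2.imread("pics/side0.png")[170:300,195:365]
a=cv2.resize(a,None,fx=4,fy=4,interpolation=2);b=cv2.resize(b,None,fx=4,fy=4,interpolation=2)
cv2.imwrite("pics/c1.png",a);cv2.imwrite("pics/c2.png",b)
E
```

```text
(no output)
```

View pics/c1.png

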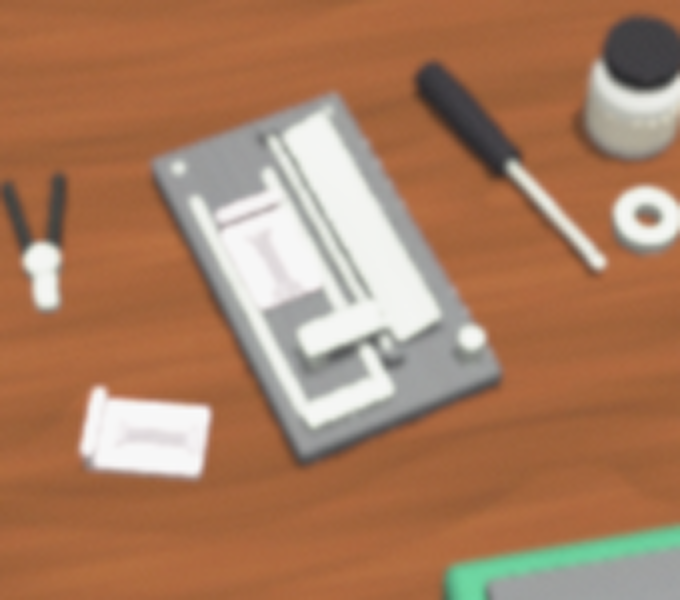

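View pics/c2.png

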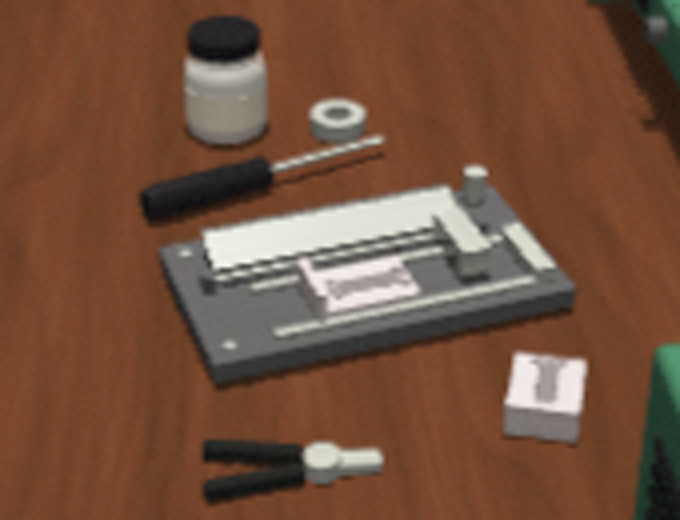

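```bash
python3 - <<'E'
from h import *
from scipy.optimize import least_squares
np.set_printoptions(precision=4,suppress=True)
loc=np.array([[-.145,-.07,.02],[-.145,.07,.02],[.105,-.07,.02],[.105,.07,.02]])
obs={"scene":np.array([[153,160],[335,95],[302,450],[500,377]])/4+[180,150],"side":np.array([[218,372],[160,248],[575,288],[490,187]])/4+[195,170]}
def W(p,L):
    c,s=np.cos(p[2]),np.sin(p[2]); return L@np.array([[c,s,0],[-s,c,0],[0,0,1]])+[p[0],p[1],0]
for cs in(["scene"],["side"],["scene","side"]):
    r=least_squares(lambda p:np.concatenate([(proj(c,W(p,loc))-obs[c]).ravel() for c in cs]),[.59,-.14,.2]); print(cs,r.x,r.fun)
p=r.x
pl={"lip":[[-35-35,-30,42]],}
for c in("scene","side"):
    u=obs[c]
# carrier lip top rear edge ends
for c,px in(("scene",[[217,213],[277,194]]),("side",[[300,258],[322,312]])):
    o=180 if c=="scene" else 195; q=150 if c=="scene" else 170
    uv=np.array(px)/4+[o,q]; P,f=K(c)
    M=np.linalg.inv(P["world_to_cam"]); 
    for u,v in uv:
        d=M[:3,:3]@[(u-P["cx"])/f,-(v-P["cy"])/f,-1]; X=M[:3,3]+d*(.042-M[2,3])/d[2]
        e=X[:2]-p[:2]; cc,s=np.cos(p[2]),np.sin(p[2]); print(c,"lip edge fixture",cc*e[0]+s*e[1],-s*e[0]+cc*e[1])
E
```

```text
['scene'] [ 0.6056 -0.1301  0.2534] [-0.6469 -0.2673  0.759  -1.0348 -0.6682  1.7924  0.6056 -0.9023]
['side'] [ 0.6017 -0.1357  0.2752] [-0.5244 -0.5244 -0.6576  0.6369  1.1572  0.1178  0.0464 -0.6538]
['scene', 'side'] [ 0.6036 -0.1314  0.2617] [-1.5294 -0.4902 -0.2894 -1.5443 -0.8821  1.1965  0.1458 -1.8284 -0.3538
 -2.0344  0.2312 -0.7121  1.4658 -0.5013  0.9601 -1.2749]
scene lip edge fixture -0.0680707149343183 -0.04944107056603999
scene lip edge fixture -0.06519325618227169 -0.007932130226264923
side lip edge fixture -0.06983194928969606 -0.007683067397201836
side lip edge fixture -0.07575177219376708 -0.069108488323332
```

```bash
python3 -m crank '[[[3,-2,0],0,100],[[7,-5,0],0,90],[[11,-8,0],0,80],[[15,-11,0],0,70],[[19,-14,0],0,58],[[23,-17,0],0,58],[[27,-20,0],0,58],[[31,-23,0],0,58],[[35,-26,0],0,58],[[39,-29,0],0,58],[[43,-32,0],0,58],[[45,-34,0],0,58],[[46.1,-34.4,0],0,58],[[46.1,-34.4,0],0,58],[[46.1,-34.4,0],0,58],[[46.1,-34.4,0],0,58]]'
cat > look.py <<'E'
from h import *
import sys
np.set_printoptions(precision=4,suppress=True)
s=read_state(); print(s["clock"],s["tool_pos"],s["tcp_rot"],s["force"],s["grip_width"])
im,d=snapshot("wrist"); cv2.imwrite(f"pics/{sys.argv[1]}.png",im); np.save("d.npy",d); p=camera_params("wrist");np.savez("w.npz",**p); print(p["fov_y"],p["cx"],p["cy"],np.linalg.inv(p["world_to_cam"])[:3])
for t in("fixture","carrier","clip"):
    for r in regions_of("wrist",t)[:2]:
        C=cloud("wrist",d,r["mask"]); print(t,r["conf"],np.array(r["location"])*[560,420],np.median(C,0) if len(C) else 0)
E
python3 look.py w1
```

```text
clock: 2.5
tool_pos: [0.5168, -0.1548, 0.2306]
tcp_rot: [3.142, 0.0, 0.257]
force: [0.1, -0.1, -0.2]
grip_width: 0.582
2.5 [ 0.5168 -0.1548  0.2306] [3.1416 0.0005 0.2572] [ 0.1294 -0.1444 -0.1938] 0.5817550908642145
64.98530818367864 281.9369769078643 213.54745115253235 [[ 0.2537  0.9276  0.2743  0.5924]
 [-0.9673  0.243   0.0729 -0.1348]
 [ 0.0009 -0.2838  0.9589  0.3836]]
fixture 0.67 [271.208 101.808] [ 0.6027 -0.1267  0.0198]
carrier 0.59 [308.112 140.784] [ 0.5764 -0.1662  0.0274]
clip 0.84 [249.312 100.38 ] [ 0.5954 -0.1061  0.0352]
```

View pics/w1.png

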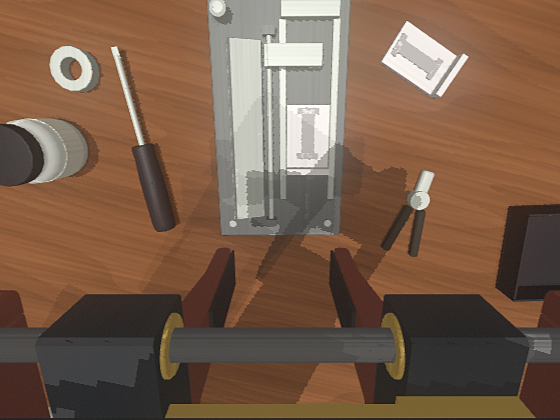

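```bash
python3 - <<'E'
from h import *
np.set_printoptions(precision=4,suppress=True)
d=np.load("d.npy"); v,u=np.mgrid[0:420,0:560].astype(float); X=back("wrist",u,v,d)
P,f=K("wrist"); M=np.linalg.inv(P["world_to_cam"])
def ray(u,v,z):
    q=M[:3,:3]@[(u-P["cx"])/f,-(v-P["cy"])/f,-1]; return M[:3,3]+q*(z-M[2,3])/q[2]
A=[ray(*a,.02)[:2] for a in((221,234),(339,234),(208,2),(351,2))]
print(np.array(A),np.linalg.norm(A[0]-A[1]))
R=A[3]-A[1];L=A[2]-A[0]; print("yaws",np.arctan2(R[1],R[0]),np.arctan2(L[1],L[0]))
yaw=read_state()["tcp_rot"][2]; c,s=np.cos(yaw),np.sin(yaw); Rm=np.array([[c,s],[-s,c]])
mid=(A[0]+A[1])/2; o=mid+Rm.T@[.145,0]; print("origin from rear edge",o)
F=(X[...,:2]-o)@Rm.T; Z=X[...,2]
im=cv2.imread("pics/w1.png")
def st(m,n): 
    print(n,m.sum(),np.percentile(F[m],[2,50,98],axis=0).ravel(),np.percentile(Z[m],[2,50,98]))
ok=(d>0)
lip=ok&(abs(F[...,0]+.06)<.035)&(abs(F[...,1]+.03)<.025)&(Z>.035); st(lip,"lip")
car=ok&(abs(F[...,0]+.02)<.06)&(abs(F[...,1]+.03)<.025)&(Z>.0255); st(car,"carrier")
arm=ok&(F[...,0]>.02)&(F[...,0]<.075)&(F[...,1]>-.05)&(F[...,1]<0)&(Z>.035); st(arm,"arm")
pl=ok&(abs(F[...,1]-.04)<.03)&(Z>.027)&(F[...,0]<.07)&(F[...,0]>-.13); st(pl,"plate")
for k in range(-3,4):pass
for x in np.arange(-.08,.02,.005):
    m=ok&(abs(F[...,0]-x)<.0025)&(abs(F[...,1]+.03)<.015); print(round(x,3),m.sum(),np.percentile(Z[m],[5,50,95]) if m.sum() else '')
pin=ok&(abs(F[...,0]-.085)<.02)&(abs(F[...,1]-.055)<.02)&(Z>.04);
if pin.sum(): st(pin,"pin")
E
```

```text
[[ 0.4465 -0.0994]
 [ 0.4816 -0.2331]
 [ 0.6769 -0.0388]
 [ 0.712  -0.1725]] 0.13824808827221002
yaws 0.2572415167847734 0.2572198976901954
origin from rear edge [ 0.6043 -0.1293]
lip 25111 [-0.0892 -0.0526 -0.0655 -0.0331 -0.0567 -0.0072] [0.2318 0.3226 0.334 ]
carrier 26164 [-0.0792 -0.0525 -0.0634 -0.0338 -0.0056 -0.0072] [0.0266 0.3216 0.3324]
arm 983 [ 0.0336 -0.0387  0.0433 -0.0194  0.0528 -0.0005] [0.0419 0.0439 0.0456]
plate 30728 [-0.1008  0.0117 -0.0637  0.0319  0.0463  0.061 ] [0.0286 0.3184 0.3303]
-0.08 2527 [0.0201 0.2693 0.3144]
-0.075 346 [0.0189 0.3179 0.3276]
-0.07 4326 [0.3187 0.3275 0.3312]
-0.065 3501 [0.0421 0.3235 0.3348]
-0.06 3558 [0.307  0.324  0.3263]
-0.055 2893 [0.3071 0.3173 0.3249]
-0.05 135 [0.0263 0.0278 0.0291]
-0.045 141 [0.0262 0.0276 0.0292]
-0.04 143 [0.0263 0.0276 0.029 ]
-0.035 144 [0.026  0.0274 0.0288]
-0.03 136 [0.0259 0.0274 0.0291]
-0.025 122 [0.0262 0.0275 0.0293]
-0.02 136 [0.0263 0.0275 0.0291]
-0.015 142 [0.0259 0.0275 0.029 ]
-0.01 166 [0.0265 0.0278 0.0292]
-0.005 151 [0.0261 0.0275 0.029 ]
0.0 112 [0.0182 0.0195 0.0277]
0.005 142 [0.0179 0.0191 0.0203]
0.01 157 [0.0179 0.0191 0.0202]
0.015 154 [0.0176 0.019  0.0205]
pin 241 [0.0761 0.0498 0.0825 0.0567 0.0883 0.0641] [0.0404 0.0425 0.0446]
```

The wrist image shows the fixture aligned with the tool: rear corners at about (221,234) and (339,234), lip at about row 174, plate left of the hinge at column 245, and foot arm at (293,55). Next I descend to just above the plate.

```bash
python3 -m crank '[[[0,-0.5,2],0,58],[[0,-0.5,5],0,58],[[0,-0.5,9],0,58],[[0,-0.5,13],0,58],[[0,-0.5,16],0,58],[[0,-0.5,17.2],0,58],[[0,-0.5,17.7],0,58],[[0,-0.5,17.7],0,58],[[0,-0.5,17.7],0,58]]'; python3 look.py w2; python3 -c "
from h import *
im,d=snapshot('side');cv2.imwrite('pics/s2.png',cv2.resize(im[150:300,170:370],None,fx=4,fy=4,interpolation=2))"
```

```text
clock: 3.6
tool_pos: [0.5169, -0.1501, 0.0551]
tcp_rot: [3.14, -0.002, 0.257]
force: [0.1, -0.1, -0.4]
grip_width: 0.579
3.6 [ 0.5169 -0.1501  0.0551] [ 3.1403 -0.002   0.2572] [ 0.1356 -0.0662 -0.4166] 0.5786655639447646
64.98530818367864 281.9369769078643 213.54745115253235 [[ 0.254   0.9283  0.2716  0.5921]
 [-0.9672  0.2431  0.0737 -0.1298]
 [ 0.0024 -0.2814  0.9596  0.2083]]
fixture 0.62 [266.28  128.898] [ 0.583  -0.1285  0.02  ]
carrier 0.92 [339.416 164.304] [ 0.5762 -0.1663  0.0273]
clip 0.86 [222.6   112.182] [ 0.5848 -0.1026  0.0336]
```

View pics/w2.png

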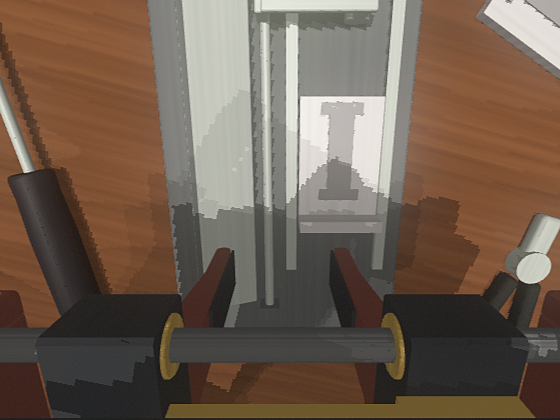

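View pics/s2.png

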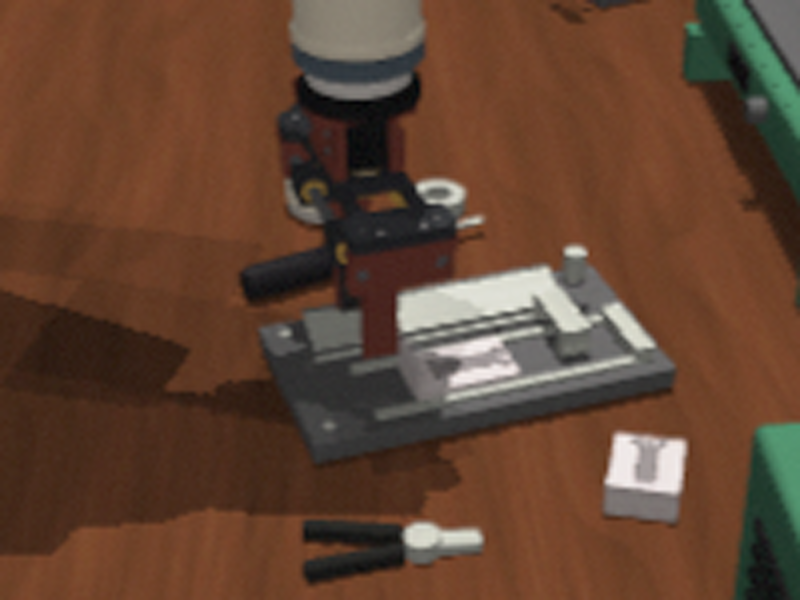

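Right finger (340,250) is behind the lip (columns 300–384), and left finger (225,250) is over the plate. Next I press.

```bash
python3 -m crank '[[[0,0,0.5],0,58],[[0,0,1],0,58],[[0,0,1.3],0,58],[[0,0,1.6],0,58],[[0,0,1.8],0,58],[[0,0,1.9],0,58],[[0,0,1.9],0,58],[[0,0,1.9],0,58]]'; python3 look.py w3
```

```text
clock: 4.65
tool_pos: [0.5162, -0.1493, 0.0356]
tcp_rot: [-3.142, -0.001, 0.257]
force: [-0.5, 4.0, 7.2]
grip_width: 0.579
4.65 [ 0.5162 -0.1493  0.0356] [-3.1415 -0.0007  0.2571] [-0.5134  3.9987  7.1502] 0.5789348024722164
64.98530818367864 281.9369769078643 213.54745115253235 [[ 0.2539  0.9279  0.2732  0.5916]
 [-0.9672  0.2433  0.0726 -0.1293]
 [ 0.0009 -0.2827  0.9592  0.1886]]
fixture 0.96 [265.104 125.916] [ 0.5838 -0.1269  0.0199]
fixture 0.66 [346.584 165.69 ] [ 0.5765 -0.1663  0.0273]
carrier 0.75 [348.376 168.714] [ 0.5766 -0.1664  0.0273]
clip 0.68 [216.104 129.402] [ 0.5764 -0.1007  0.0266]
```

View pics/w3.png

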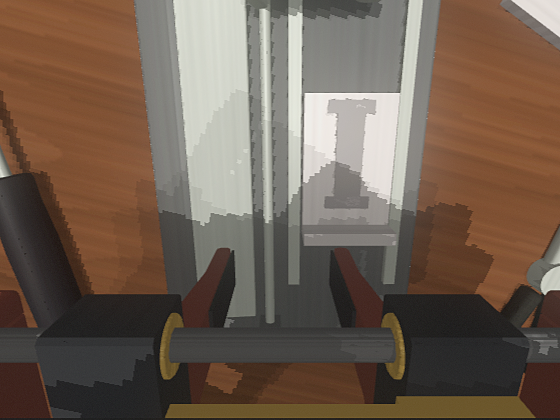

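```bash
python3 -m crank '[[[0.5,0,0.05],0,58],[[1,0,0.05],0,58],[[1.5,0,0.05],0,58],[[2,0,0.05],0,58],[[2.5,0,0.05],0,58],[[3,0,0.05],0,58],[[3.5,0,0.05],0,58],[[4,0,0.05],0,58],[[4.5,0,0.05],0,58],[[5,0,0.05],0,58],[[5.5,0,0.05],0,58],[[6,0,0.05],0,58],[[6.5,0,0.05],0,58],[[7,0,0.05],0,58],[[7.5,0,0.05],0,58],[[8,0,0.05],0,58],[[8.3,0,0.05],0,58],[[8.3,0,0.05],0,58]]'; python3 look.py w4
```

```text
clock: 6.65
tool_pos: [0.5956, -0.1282, 0.035]
tcp_rot: [-3.141, 0.002, 0.258]
force: [-3.6, -0.6, 7.5]
grip_width: 0.578
6.65 [ 0.5956 -0.1282  0.035 ] [-3.1408  0.0015  0.2577] [-3.5759 -0.619   7.5253] 0.5778961057130638
64.98530818367864 281.9369769078643 213.54745115253235 [[ 0.2543  0.9271  0.2753  0.6713]
 [-0.9671  0.2437  0.0726 -0.1082]
 [ 0.0002 -0.2847  0.9586  0.1879]]
fixture 0.68 [271.208 178.92 ] [ 0.6441 -0.1154  0.0198]
carrier 0.68 [371.616 181.314] [ 0.6534 -0.1501  0.0274]
carrier 0.45 [239.176 198.408] [ 0.6317 -0.1062  0.0264]
clip 0.58 [241.584 195.09 ] [ 0.631  -0.1061  0.0264]
```

View pics/w4.png

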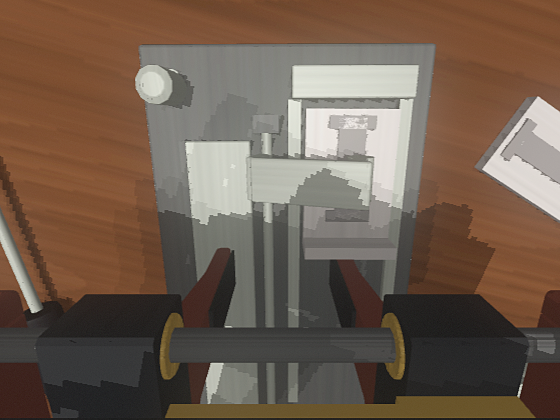

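```bash
python3 -m crank '[[[0.2,0,0],0,58],[[0.4,0,0],0,58],[[0.6,0,0],0,58],[[0.7,0,0],0,58],[[0.7,0,0],0,58]]'; python3 -m crank '[[[0.1,0,0],0,58],[[0.2,0,0],0,58],[[0.2,0,0],0,58]]'
```

```text
clock: 7.35
tool_pos: [0.5998, -0.1269, 0.0349]
tcp_rot: [-3.14, 0.006, 0.258]
force: [-9.5, -3.5, 10.2]
grip_width: 0.581
clock: 7.65
tool_pos: [0.5998, -0.1269, 0.035]
tcp_rot: [-3.139, 0.01, 0.257]
force: [-8.5, -3.5, 11.2]
grip_width: 0.579
```

```bash
python3 -m crank '[[[0.2,0,0],0,58],[[0.5,0,0],0,58],[[0.8,0,0],0,58],[[0.8,0,0],0,58],[[0.8,0,0],0,58]]'; python3 look.py w5; python3 -c "
import cv2;cv2.imwrite('pics/w5c.png',cv2.resize(cv2.imread('pics/w5.png')[30:280,230:450],None,fx=2.4,fy=2.4,interpolation=2))"
```

```text
clock: 8.15
tool_pos: [0.6001, -0.1265, 0.0346]
tcp_rot: [-3.135, 0.025, 0.257]
force: [-25.2, -12.2, 25.3]
grip_width: 0.58
8.15 [ 0.6001 -0.1265  0.0346] [-3.1351  0.0248  0.2568] [-25.1732 -12.2103  25.3348] 0.5798942695608322
64.98530818367864 281.9369769078643 213.54745115253235 [[ 0.2533  0.9202  0.2984  0.6796]
 [-0.9674  0.2427  0.0727 -0.1065]
 [-0.0056 -0.3071  0.9517  0.1856]]
fixture 0.64 [271.376 187.404] [ 0.6455 -0.1141  0.0197]
carrier 0.85 [353.472 164.01 ] [ 0.6625 -0.148   0.0273]
clip 0.57 [242.704 205.296] [ 0.6335 -0.1061  0.0259]
```

View pics/w5c.png

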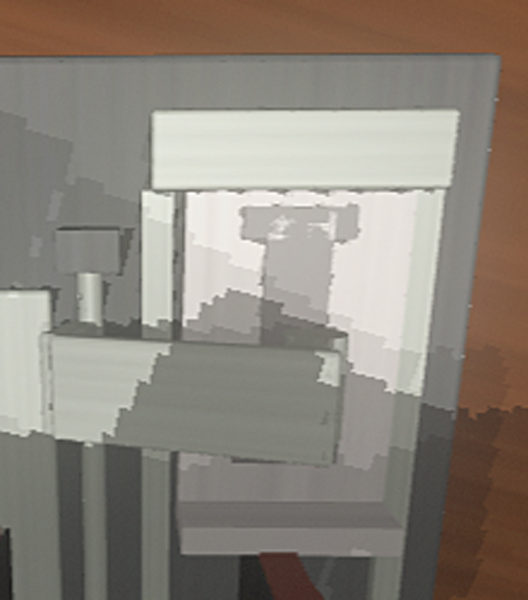

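Nose meets the stop with no gap, at 28 N and no further motion. Next: ease off the lip, lift, move clear and check.

```bash
python3 -m crank '[[[-0.1,0,0],0,58],[[-0.3,0,0],0,58],[[-0.4,0,0],0,58],[[-0.4,0,-0.3],0,58],[[-0.4,0,-0.6],0,58],[[-0.4,0,-1],0,58],[[-0.4,0,-1.5],0,58],[[-0.6,0,-3],0,58],[[-1,0,-5],0,58],[[-2,0,-8],0,58],[[-4,0,-11],0,58],[[-7,0,-13],0,58],[[-9,0,-14],0,58],[[-9,0,-14],0,58],[[-9,0,-14],0,58]]'; python3 look.py w6; python3 - <<'E'
from h import *
np.set_printoptions(precision=4,suppress=True)
im=cv2.imread("pics/w6.png"); cv2.imwrite('pics/w6c.png',cv2.resize(im[0:250,150:420],None,fx=2.4,fy=2.4,interpolation=2))
d=np.load("d.npy"); v,u=np.mgrid[0:420,0:560].astype(float); X=back("wrist",u,v,d); Z=X[...,2]
c,s=np.cos(.257),np.sin(.257); F=(X[...,:2]-[.6043,-.1293])@np.array([[c,s],[-s,c]]).T
ok=(d>0)&(Z<.08)
for n,(a,b,e,g) in dict(arm=(.036,.05,-.035,-.005),carrier=(.06,.075,-.05,-.01),plate=(-.06,.03,.03,.04),lip=(-.02,.03,-.045,-.015)).items():
    m=ok&(F[...,0]>a)&(F[...,0]<b)&(F[...,1]>e)&(F[...,1]<g)&(Z>.022)
    if n=="lip": m&=Z>.036
    if n=="plate":
        q=np.linalg.lstsq(np.c_[F[m],np.ones(m.sum())],Z[m],rcond=None)[0]; print("plate slope",q[:2])
    print(n,m.sum(),np.percentile(F[m],[2,98],axis=0).ravel(),np.percentile(Z[m],[5,50,95]))
E
```

```text
clock: 9.85
tool_pos: [0.517, -0.1495, 0.1777]
tcp_rot: [-3.136, 0.023, 0.256]
force: [0.1, -0.8, 0.3]
grip_width: 0.578
9.85 [ 0.517  -0.1495  0.1777] [-3.1358  0.0233  0.2561] [ 0.1036 -0.8434  0.2862] 0.578457966144151
64.98530818367864 281.9369769078643 213.54745115253235 [[ 0.2531  0.9205  0.2976  0.5965]
 [-0.9674  0.2425  0.0727 -0.1293]
 [-0.0052 -0.3063  0.9519  0.3281]]
fixture 0.93 [278.096 128.31 ] [ 0.5785 -0.1284  0.0186]
fixture 0.34 [132.496 180.012] [ 0.4972 -0.0075  0.0187]
carrier 0.88 [325.024  56.49 ] [ 0.6463 -0.1498  0.0258]
carrier 0.71 [250.488  91.686] [ 0.5983 -0.1049  0.0298]
clip 0.96 [248.976  92.61 ] [ 0.5987 -0.1049  0.0296]
arm 818 [ 0.0363 -0.0345  0.0498 -0.0055] [0.0444 0.0466 0.0489]
carrier 982 [ 0.0602 -0.0492  0.0736 -0.011 ] [0.0241 0.0255 0.0271]
plate slope [-0.0029  0.2224]
plate 1270 [-0.0576  0.0302  0.0283  0.0398] [0.0268 0.0284 0.0301]
lip 292 [ 0.0081 -0.0442  0.0135 -0.0157] [0.038  0.0392 0.0404]
```

View pics/w6c.png

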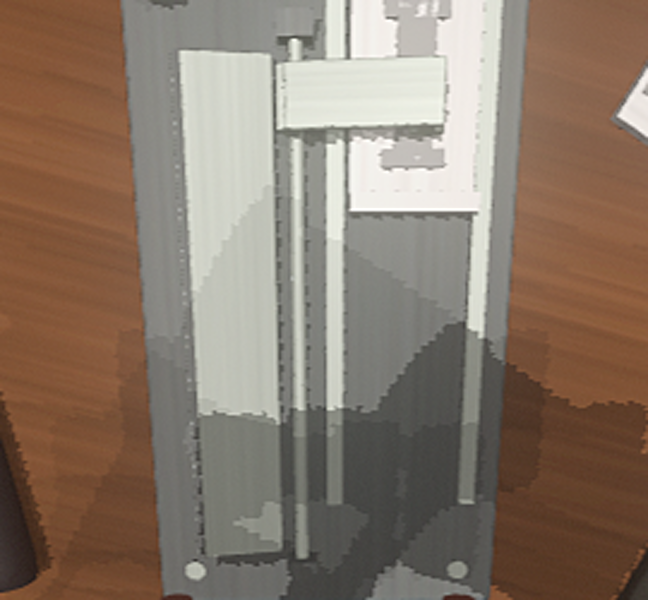

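```bash
python3 -c "
from bench import *
print(hand_in())"
```

```text
the job is handed in; nothing more can be done
None
```

The carrier is home against the end stop, the clip's foot is resting on it, and I handed the job in at about 10 s of the 42 s allowed. `hand_in()` gives no verdict.

**What I did:** with the gripper 58% open, one fingertip pressed the clip's plate down and the other stood behind the lip. I kept the plate down while pushing the carrier along the channel to the stop. Then I eased off the lip, lifted straight up and moved clear.

**Last checks:**
- **Against the stop:** at about 28 N of push the carrier no longer moved, and the picture showed no gap at the nose.
- **Carrier position:** after letting go, the lip's rear face was at fixture x of about +8 to +10 mm. That puts the carrier's origin at about +43 to +45 mm, against +45 mm when home.
- **Clip:** the plate sloped 0.22 rad, so the clip is at about 0.13 rad, which matches the foot resting on the carrier.
- **Robot:** the fingertips were about 17 cm above the bench, with wrist force under 1 N.

**Disagreements and gaps:**
- My fixture measurements were about 1.5 mm off along x, and the last heights read 1.5 to 3 mm low. Both fit the calibration error and the 0.02 rad tool tilt left over from the push.
- I did not measure the bystanders again at the end. Nothing came near them on the way.

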